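Drop the tile into the turned serving board

TASK

The round blue tile is lying loose on the wide rim of the turned wooden serving board. With the fingertips, push it across the rim until it drops into the round recess in the middle of the board and lies flat and fully home in it. Only slide it, do not pick it up, and leave the board, the little knob standing on it and everything else on the bench where they are.

Things in the scene. Friction and masses are not known exactly. Their poses are not given: they have to be found in the camera images.
- tile: round glazed blue stoneware tile with a thin white ring on its top, 64 mm diameter, 10 mm thick, about 75 g, sliding freely; at the start it lies flat on the board's rim, wholly outside the recess or overlapping its edge a little. Origin at the centre of its underside, z axis out of its glazed top
- recess (a point): centre of the recess's mouth, on the axis of the board, level with the board's flat top (25 mm above the bench). The recess is round, 68 mm diameter, 8 mm deep, with upright walls, a sharp top edge and a flat dark floor; the seated tile stands 2 mm proud of the board's top
- board: round turned board of pale wood, 240 mm diameter, 25 mm thick, about 0.8 kg, lying loose on the bench and held by its weight only; recess in its middle, flat rim 86 mm wide round it. Origin at the centre of its underside. Its x axis points from the recess roughly towards the place where the tile starts
- knob: a small turned dark-wood knob, 32 mm wide and 40 mm tall, standing on the board's rim on the far side of the recess from the tile; origin at the centre of its foot
- wax_tin: round green wax tin with a brass lid, 79 mm across, 28 mm tall, standing on the bench; origin at the centre of its underside
- tape_roll: roll of cream masking tape lying flat on the bench, 94 mm across, 24 mm tall; origin at the centre of its underside
- sanding_block: cork sanding block on the bench, 85 x 56 x 35 mm tall; origin at the centre of its underside
- bowl: small turned brown wooden bowl on the bench, 140 mm across, 58 mm tall; origin at the centre of its underside
- glue_bottle: yellow glue bottle with an orange cap standing on the bench, 58 mm across, 170 mm tall; origin at the centre of its underside
- chuck_key: steel T-handled chuck key lying on the bench, 85 mm long, 90 mm across the T, 16 mm tall; origin under its middle
- gouge: long turning gouge lying across the bench beyond the board, about 430 mm long, 36 mm thick; origin under its middle

How it is judged:
By the outcome, as a careful person would: the job done as asked, in the order asked, and still so for the second after the job is handed in, with the robot touching nothing.
It also fails if it takes over 35 s, if anything falls off the work surface, if the arm or the gripper's body presses on something with over 40 N, if the wrist force passes 120 N, or if a joint passes its speed limit or range.

ROBOT

A 6-joint arm with a two-finger parallel gripper is mounted at the origin on the work surface. World frame = base frame: x ahead of the robot, y to its left, z up, the work surface at z = 0. Lengths are in m, angles in rad, forces in N, time in s.
With the tool pointing down it reaches from about 0.4 to 0.825 m from the base axis. Payload 7 kg.
Tool frame: the origin (TCP) lies at the centre of the arm's flange, where the gripper is bolted on; the fingertips stand 178 mm ahead of it and the grasp point (between the pads) lies ahead of it (tcp_to_grasp is the z of the grasp point in the tool frame, in m); z points along the fingers, x is the direction in which the jaws open and shut, and the axes are right-handed (so a half turn about z gives the same grasp; the last joint's range is limited). The gripper opens to 88 mm and grips with 3 to 60 N. Pads are 19 mm wide; open, the fingers measure 130 mm over their backs; the gripper's body (78 mm by 193 mm) begins 47 mm behind the grasp point.
Start: joints at [-0.917, 0.359, 0.012, 0, -1.224, -0.288], TCP at [0.241, -0.63, 0.405] pointing down, gripper open.
Joint ranges: [-3.07, 3.07], [-1.43, 2.12], [-1.02, 1.25], [-3.03, 1.67], [-3.05, -0], [-3.03, 3.03]. Speed limits (rad/s): [2.39, 2.39, 3.01, 3.14, 3.14, 3.14].

INTERFACE

Orientations are given as [roll, pitch, yaw] about the fixed x, y, z axes, in that order (R = Rz(yaw) Ry(pitch) Rx(roll)).
In Python, from station import get_state, grab_frame, job_done, tcp_to_grasp gives the robot as it stands.
- The arm moves only by the tool drive_tool, never from a script. Its argument "moves" is a list of rows, each a list of 7 numbers: the shift along the tool's x, y, z in mm, then the turn, a rotation vector about the tool's x, y, z in degrees, then the closure, from -1 (fully open) to 1 (shut), so that 0 is half open. In form: [[dx, dy, dz, ax, ay, az, claw], ...]. A call has 1 to 12 rows; each row is the pose to reach, as a shift and turn from the pose commanded when the call began, along the tool's axes at that moment; what a row does not reach only later rows make up. A row lasts 1/8 s, in which the tool goes at most 62.5 mm and 10.7 degrees, less where a joint would pass 70% of its speed; a pose out of reach is approached as far as the arm can. A call with a gripper value outside its range is refused whole. The fingers move at their own pace and stop on an object; "grip_force" is the grip in N (left out, the last holds). Time passes only in rows, so rows that repeat a pose let the fingers close. It gives the time, the measured TCP pose, the force and the opening at its end, in the units of the state.
- get_state(): the state, without advancing time (a new reading comes with each control period).
- grab_frame(name): name is "scene" or "top" or "wrist"; returns a dict with "img" (420x560x3 uint8, red, green, blue), "range_z" (420x560 float32, m along the optical axis (not along the pixel's ray), 0 where there is no reading), "fovy" (degrees; the focal length in pixels is half the picture's height over the tangent of half this angle, whatever the lens; pixels are square), "cx", "cy" (the principal point, pixels), "k1" (the pictures are not rectified: a ray, as slopes to the right and down, at radius r is drawn at 1 + k1 r^2 times it, then the intrinsics apply), "rvec" (rotation vector, rad) and "tvec" (3), from world to camera coordinates, as OpenCV has them. Camera axes: x right, y down, z forward; pixel columns grow to the right and rows downward; lengths in m; the calibration is good to about 2 mm. A picture is of the moment at which its call begins.
- job_done(): hands the job in, once; it reports no verdict.
The state is a dict: "t": time; "q": joint angles; "qd": joint speeds; "joint_efforts": joint torques, N m; "eef_pos": TCP position; "ee_rot": TCP orientation; "force": force on the tool from outside, world axes, zero at the start; "moment": the same for the moment, N m; "width": finger opening in m.
Only numpy, scipy, OpenCV 4.12 (cv2) and the standard library are available. Lean on these libraries where they do the work, as an engineer would, in place of code of your own. Each camera call takes 0.05 s, during which the arm holds its last target. There are 200 camera calls.

## Working session

There is one attempt and no reset: what is moved stays moved. The work goes in short steps, Python scripts to look and compute and a tool call to move; the robot and the scene stay as the last step left them, time stands still between calls to the robot, and variables do not carry over. Pictures are saved under pics/ and viewed, about 8 in all and at most 12, crops included, and the job is handed in when it is done.

Besides the shell and the picture viewer there is one more tool, called after "Request:" by a JSON object that holds its "api" and its "payload", one argument or row to a line. drive_tool: Moves the arm, as the interface text tells. Its arguments: {"type":"object","properties":{"moves":{"type":"array"},"grip_force":{"type":"number"}},"required":["moves"]}

```bash
mkdir -p pics; cat > h.py <<'E'
import numpy as np, cv2
from station import *
def cal(f):
    fl=210/np.tan(np.radians(f["fovy"])/2); R=cv2.Rodrigues(np.array(f["rvec"],float))[0]
    return fl,R,np.array(f["tvec"],float).ravel()
def onplane(f,px,z):
    fl,R,t=cal(f); px=np.atleast_2d(np.array(px,float))
    d=(px-[f["cx"],f["cy"]])/fl; u=d.copy()
    for _ in range(20): u=d/(1+f["k1"]*(u**2).sum(1,keepdims=True))
    r=np.c_[u,np.ones(len(u))]@R; c=-R.T@t
    return c+r*((z-c[2])/r[:,2])[:,None]
def proj(f,P):
    fl,R,t=cal(f); X=np.atleast_2d(P)@R.T+t; u=X[:,:2]/X[:,2:]
    return u*(1+f["k1"]*(u**2).sum(1,keepdims=True))*fl+[f["cx"],f["cy"]]
def save(f,n): cv2.imwrite("pics/"+n+".png",f["img"][:,:,::-1])
E
python3 - <<'E'
from h import *
print(get_state(),tcp_to_grasp)
for n in("top","scene"):
    f=grab_frame(n); save(f,n+"0"); print(n,f["fovy"],f["k1"],f["rvec"],f["tvec"])
E
```

```text
{'t': 0.0, 'q': array([-9.16914378e-01,  3.59343861e-01,  1.10440214e-02, -3.73268364e-04,
       -1.22410920e+00, -2.88125582e-01]), 'qd': array([0.00166328, 0.00026942, 0.00048495, 0.00115067, 0.00079753,
       0.00087208]), 'joint_efforts': array([-3.81296617e-03, -5.82713270e+01,  2.93045175e+01,  6.99667767e+00,
        6.91859706e-03, -1.54348954e-04]), 'eef_pos': array([ 0.24135529, -0.63014613,  0.40373965]), 'ee_rot': array([-3.14147078e+00, -1.64595535e-03,  1.93642548e+00]), 'force': array([0.14711697, 1.0402659 , 0.18784307]), 'moment': array([-0.01785227, -0.02359087,  0.00108644]), 'width': 0.0875136902719489} 0.1593
top 49.36817318156325 -0.035167751773370795 [ 2.17342882 -2.15530472  0.11219292] [-0.01426781  0.56417271  1.26436545]
scene 49.409767450937096 -0.14156688323981642 [ 1.02330189  2.53575356 -0.88725967] [ 0.39614497 -0.27022254  1.52270545]
```

View pics/top0.png

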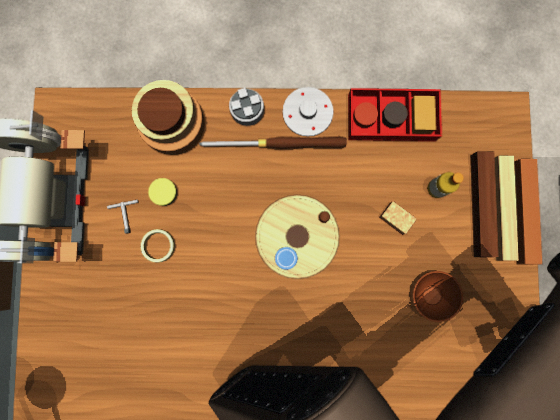

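View pics/scene0.png

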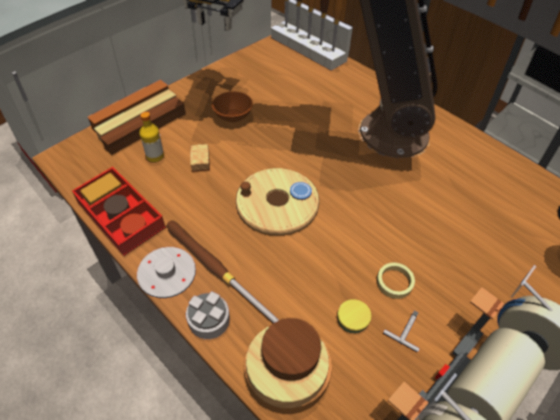

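The top view shows the recess at about (298,236), the tile at (286,258) and the knob at (324,217). The scene view has the tile at (301,190) and the recess at (278,198). Next I measure all three in both views.

```bash
cat >> h.py <<'E'
def cents(f,seedR,seedT,win=30):
    hsv=cv2.cvtColor(f["img"],cv2.COLOR_RGB2HSV); out={}
    for n,m,s in(("recess",cv2.inRange(hsv,(0,0,0),(180,255,115)),seedR),("tile",cv2.inRange(hsv,(95,50,60),(125,255,255)),seedT)):
        k,l,st,c=cv2.connectedComponentsWithStats(m)
        ok=[i for i in range(1,k) if st[i,4]>30]
        i=min(ok,key=lambda i:np.hypot(*(c[i]-s))); out[n]=(c[i],st[i])
        cs=max(cv2.findContours((l==i).astype(np.uint8),cv2.RETR_EXTERNAL,cv2.CHAIN_APPROX_NONE)[0],key=len)
        out[n]+=(cv2.fitEllipse(cv2.convexHull(cs)),cs[:,0])
    return out
E
python3 - <<'E'
from h import *
for n,r,t in(("top",(298,236),(286,258)),("scene",(278,198),(301,190))):
    f=grab_frame(n); o=cents(f,r,t)
    for k,z in(("recess",.017 if n=="top" else .021),("tile",.035)):
        P=onplane(f,o[k][3],z); c,rad=cv2.minEnclosingCircle(P[:,:2].astype(np.float32))
        print(n,k,o[k][1],onplane(f,o[k][2][0],z)[0],c,rad)
    hsv=cv2.cvtColor(f["img"],cv2.COLOR_RGB2HSV)
    if n=="top": print("board/knob",onplane(f,[[324,217],[297.5,237]],.04), onplane(f,[[297.5,237],[256,237],[339,237],[298,196],[298,279]],.025))
    if n=="top": print(onplane(f,[[324,217]],.04))
E
```

```text
top recess [287 226  21  21 356] [ 0.50205238 -0.05084774  0.017     ] (0.5025497078895569, -0.05033280700445175) 0.030859949067234993
top tile [275 247  23  23 370] [ 0.43994146 -0.01901973  0.035     ] (0.44013044238090515, -0.019126564264297485) 0.0312688946723938
board/knob [[ 0.55514931 -0.1254159   0.04      ]
 [ 0.49831848 -0.05124038  0.04      ]] [[ 0.49917334 -0.05166506  0.025     ]
 [ 0.49818532  0.06579762  0.025     ]
 [ 0.50012319 -0.16912819  0.025     ]
 [ 0.61636873 -0.05249351  0.025     ]
 [ 0.3813438  -0.05369457  0.025     ]]
[[ 0.55514931 -0.1254159   0.04      ]]
scene recess [267 190  21  16 243] [ 0.5032842 -0.0529721  0.021    ] (0.5030187368392944, -0.05350873991847038) 0.029812034219503403
scene tile [291 183  20  16 262] [ 0.4457328  -0.01790901  0.035     ] (0.44582393765449524, -0.018654149025678635) 0.0305402223020792
```

Request:
{"api": "drive_tool", "payload": {
  "moves": [
    [527, 372, 60, 0, 0, 49, 0],
    [527, 372, 60, 0, 0, 49, 0],
    [527, 372, 60, 0, 0, 49, 0],
    [527, 372, 60, 0, 0, 49, 0],
    [527, 372, 60, 0, 0, 49, 0],
    [527, 372, 60, 0, 0, 49, 0],
    [527, 372, 60, 0, 0, 49, 0],
    [527, 372, 60, 0, 0, 49, 0],
    [527, 372, 60, 0, 0, 49, 0],
    [527, 372, 60, 0, 0, 49, 0],
    [527, 372, 60, 0, 0, 49, 0],
    [527, 372, 60, 0, 0, 49, 0]
  ],
  "grip_force": 10
}}

```text
t: 1.7
eef_pos: [0.4007, -0.0031, 0.3446]
ee_rot: [3.142, -0.0, 1.085]
force: [-0.4, -0.6, -0.1]
width: 0.0437
```

```bash
python3 - <<'E'
from h import *
s=get_state(); print(s["t"],s["eef_pos"],s["ee_rot"],s["q"],s["width"],s["force"])
f=grab_frame("wrist"); save(f,"w1")
E
```

```text
1.7 [ 0.40073934 -0.0030643   0.34457781] [ 3.14158030e+00 -3.00840264e-05  1.08518211e+00] [ 4.91410875e-01 -5.88919671e-02 -6.40886837e-01 -7.89675419e-06
 -9.88769613e-01 -2.54781708e+00] 0.04368738460975892 [-0.4172486  -0.58789432 -0.06348905]
```

View pics/w1.png

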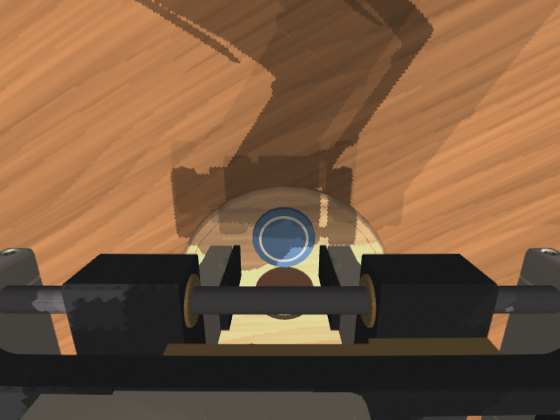

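The wrist view shows the tile at (284,238) and the recess at about (285,292), both close to the gripper's mid-column. The push line therefore looks right, and I'll refine it from this frame.

```bash
python3 - <<'E'
from h import *
f=grab_frame("wrist")
hsv=cv2.cvtColor(f["img"],cv2.COLOR_RGB2HSV)
m=cv2.inRange(hsv,(95,80,60),(125,255,255)); m[:190]=0;m[275:]=0;m[:,:245]=0;m[:,325:]=0
c=max(cv2.findContours(m,0,cv2.CHAIN_APPROX_NONE)[0],key=len)[:,0]
P=onplane(f,c,.035)[:,:2]; A=np.c_[2*P,np.ones(len(P))]; s=np.linalg.lstsq(A,(P**2).sum(1),rcond=None)[0]
print("tile",s[:2],np.sqrt(s[2]+s[:2]@s[:2])); T=s[:2]
# recess: dark brown rows 268..284 leftmost/rightmost, floor vs rim
v=hsv[:,:,2]
pts=[]
for r in range(272,286,2):
    x=np.where(v[r,241:322]<125)[0]+241
    print(r,x.min() if len(x) else None,x.max() if len(x) else None)
e=get_state()["eef_pos"]; y=e and 0 if False else None
yaw=get_state()["ee_rot"][2]; X=np.array([np.cos(yaw),np.sin(yaw)]);Y=np.array([np.sin(yaw),-np.cos(yaw)])
for n,p in(("tile",T),("recess(top/scene)",np.array([.5027,-.052]))): print(n,(p-e[:2])@X,(p-e[:2])@Y)
E
```

```text
tile [ 0.44204536 -0.0207652 ] 0.03088749993027639
272 268 321
274 265 321
276 263 321
278 261 321
280 260 321
282 259 321
284 258 321
tile 0.005680115980108285 0.044444388697754925
recess(top/scene) 0.006536272265741311 0.11266363331799727
```

Request:
{"api": "drive_tool", "payload": {
  "moves": [
    [6, 0, 60, 0, 0, 0, 0],
    [6, 0, 100, 0, 0, 0, 0],
    [6, 0, 125, 0, 0, 0, 0],
    [6, 0, 137, 0, 0, 0, 0],
    [6, 0, 137, 0, 0, 0, 0]
  ]
}}

```text
t: 2.42
eef_pos: [0.4031, -0.0005, 0.2075]
ee_rot: [-3.141, 0.001, 1.08]
force: [0.9, -0.5, -0.1]
width: 0.0436
```

```bash
python3 - <<'E'
from h import *
s=get_state(); print(s["t"],s["eef_pos"],s["ee_rot"],s["q"],s["force"])
w=grab_frame("wrist")["img"]; f=grab_frame("scene"); c=cv2.resize(f["img"][130:270,180:367],(560,420))
cv2.imwrite("pics/w2.png",cv2.resize(np.hstack([w,c]),(800,300))[:,:,::-1])
E
```

```text
2.425 [ 0.40306634 -0.00047349  0.20747375] [-3.14096592e+00  1.07422086e-03  1.08030580e+00] [ 4.94797825e-01  1.61475593e-01 -8.19122307e-01  1.27878972e-04
 -5.91440067e-01 -2.55619122e+00] [ 0.88337918 -0.46224292 -0.05717148]
```

View pics/w2.png

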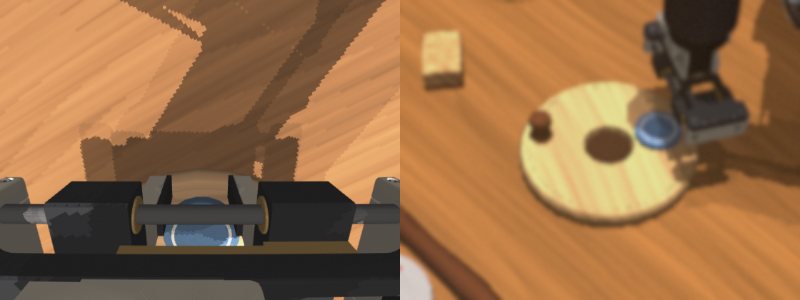

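The tile sits squarely between the fingertips, and the way to the recess is clear. I'll push part of the way slowly.

Request:
{"api": "drive_tool", "payload": {
  "moves": [
    [0, 6, 0, 0, 0, 0, 0],
    [0, 12, 0, 0, 0, 0, 0],
    [0, 18, 0, 0, 0, 0, 0],
    [0, 23, 0, 0, 0, 0, 0],
    [0, 28, 0, 0, 0, 0, 0],
    [0, 33, 0, 0, 0, 0, 0],
    [0, 37, 0, 0, 0, 0, 0],
    [0, 40, 0, 0, 0, 0, 0],
    [0, 40, 0, 0, 0, 0, 0]
  ]
}}

```text
t: 3.65
eef_pos: [0.4386, -0.0187, 0.2076]
ee_rot: [3.141, -0.0, 1.081]
force: [0.1, -1.2, 0.8]
width: 0.044
```

```bash
cat > chk.py <<'E'
from h import *
import sys
s=get_state(); e=s["eef_pos"]; yaw=s["ee_rot"][2]; X=np.array([np.cos(yaw),np.sin(yaw)]);Y=np.array([np.sin(yaw),-np.cos(yaw)])
print(s["t"],e,s["force"],s["q"][[2,5]])
w=grab_frame("wrist")["img"]; f=grab_frame("scene"); c=cv2.resize(f["img"][130:270,180:367],(560,420),interpolation=cv2.INTER_CUBIC)
g=grab_frame("top")
for n,h in(("scene",f),("top",g)):
    hsv=cv2.cvtColor(h["img"],cv2.COLOR_RGB2HSV); m=cv2.inRange(hsv,(95,50,60),(125,255,255))
    p=np.round(proj(h,[[.475,-.038,.03]])[0]).astype(int); k=np.zeros_like(m); cv2.circle(k,p.tolist(),35,255,-1); m&=k
    pts=np.argwhere(m)[:,::-1]
    if len(pts)>20:
        z=float(sys.argv[2]); P=onplane(h,pts,z)[:,:2]; q,r=cv2.minEnclosingCircle(P.astype(np.float32))
        print(n,len(pts),q,r,"rel recess",(np.array(q)-[.5027,-.052])@X,(np.array(q)-[.5027,-.052])@Y,"rel tcp",(np.array(q)-e[:2])@X,(np.array(q)-e[:2])@Y)
cv2.imwrite(f"pics/{sys.argv[1]}.png",cv2.resize(np.hstack([w,c]),(800,300))[:,:,::-1])
E
python3 chk.py w3 .035
```

```text
3.65 [ 0.43862547 -0.01872329  0.20762411] [ 0.07497477 -1.22029507  0.75795227] [-0.74299285 -2.46997984]
scene 133 (0.48002350330352783, -0.032862573862075806) 0.025318985804915428 rel recess 0.006225547106645213 -0.029012189590455942 rel tcp 0.006989401199359228 0.043184077927415826
```

View pics/w3.png

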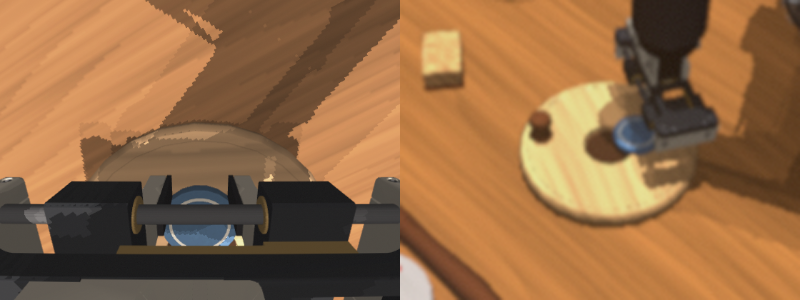

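The tile stays nested between the fingers and overlaps the recess edge. The remaining travel is about 39 mm, so I go 36 mm and then look.

Request:
{"api": "drive_tool", "payload": {
  "moves": [
    [0, 5, 0, 0, 0, 0, 0],
    [0, 10, 0, 0, 0, 0, 0],
    [0, 15, 0, 0, 0, 0, 0],
    [0, 20, 0, 0, 0, 0, 0],
    [1, 24, 0, 0, 0, 0, 0],
    [1, 28, 0, 0, 0, 0, 0],
    [1, 31, 0, 0, 0, 0, 0],
    [1, 34, 0, 0, 0, 0, 0],
    [1, 36, 0, 0, 0, 0, 0],
    [1, 36, 0, 0, 0, 0, 0]
  ]
}}

```text
t: 5.05
eef_pos: [0.4709, -0.0347, 0.2077]
ee_rot: [3.141, -0.0, 1.081]
force: [0.5, 0.6, 0.2]
width: 0.0439
```

```bash
python3 chk.py w4 .03
```

```text
5.05 [ 0.47085645 -0.03469923  0.20766264] [0.51724306 0.58903913 0.21226192] [-0.67184072 -2.40513345]
scene 133 (0.5104520916938782, -0.04945627227425575) 0.02650275081396103 rel recess 0.005889594035446871 0.005646074607250869 rel tcp 0.00559069679107145 0.04188470916450791
```

View pics/w4.png

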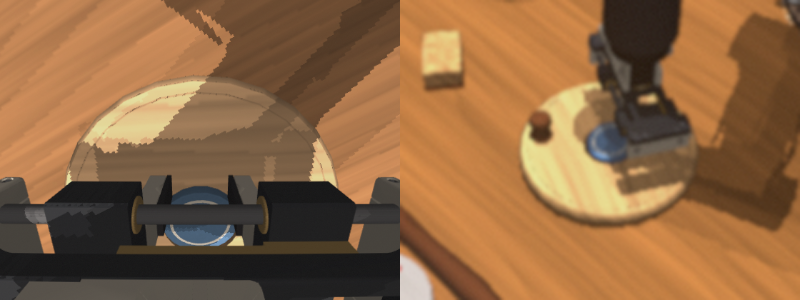

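The tile covers the recess but doesn't look seated yet. I'll push on in small steps.

Request:
{"api": "drive_tool", "payload": {
  "moves": [
    [0, 1, 0, 0, 0, 0, 0],
    [0, 2, 0, 0, 0, 0, 0],
    [0, 3, 0, 0, 0, 0, 0],
    [0, 4, 0, 0, 0, 0, 0],
    [0, 5, 0, 0, 0, 0, 0],
    [0, 5, 0, 0, 0, 0, 0]
  ]
}}

```text
t: 5.95
eef_pos: [0.4752, -0.0371, 0.2077]
ee_rot: [3.142, 0.0, 1.081]
force: [-0.6, -0.3, -0.3]
width: 0.0442
```

```bash
python3 chk.py w5 .03
```

```text
5.95 [ 0.4751511  -0.03706811  0.20765475] [-0.6269213  -0.29851894 -0.32506414] [-0.66204767 -2.39663553]
scene 102 (0.5185902714729309, -0.05059989169239998) 0.024307888001203537 rel recess 0.00870696775525935 0.013365992041944556 rel tcp 0.008481427949672717 0.044700515782387214
```

View pics/w5.png

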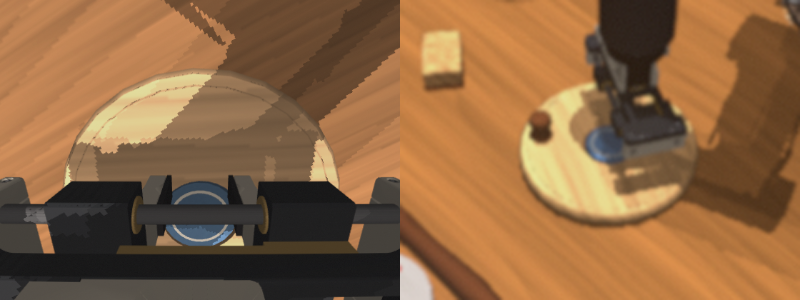

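The tile looks lower and the force is gone, so it has probably dropped. I'll lift clear and check.

Request:
{"api": "drive_tool", "payload": {
  "moves": [
    [0, 0, -20, 0, 0, 0, 0],
    [0, -20, -70, 0, 0, 0, 0],
    [0, -50, -130, 0, 0, 0, 0],
    [0, -70, -180, 0, 0, 0, 0],
    [0, -70, -180, 0, 0, 0, 0],
    [0, -70, -180, 0, 0, 0, 0]
  ]
}}

```text
t: 6.85
eef_pos: [0.4129, -0.0041, 0.3876]
ee_rot: [3.141, -0.001, 1.082]
force: [0.6, 0.2, 0.3]
width: 0.044
```

```bash
python3 chk.py w6 .027; python3 - <<'E'
from h import *
f=grab_frame("scene"); 
def rng(f,P,r):
    fl,R,t=cal(f); uv=np.argwhere(f["range_z"]>0)[:,::-1]; d=f["range_z"][uv[:,1],uv[:,0]].astype(float)
    q=(uv-[f["cx"],f["cy"]])/fl; u=q.copy()
    for _ in range(20): u=q/(1+f["k1"]*(u**2).sum(1,keepdims=True))
    W=(np.c_[u,np.ones(len(u))]*d[:,None]-t)@R
    rr=np.hypot(*(W[:,:2]-P).T); return W,rr
for n in("scene","wrist","top"):
    f=grab_frame(n); W,r=rng(f,[.5027,-.052],0)
    T=W[(r<.027)&(W[:,2]<.05)]; B=W[(r>.045)&(r<.065)&(W[:,2]<.05)]
    fit=lambda Q:np.linalg.lstsq(np.c_[Q[:,:2]-[.5027,-.052],np.ones(len(Q))],Q[:,2],rcond=None)[0]
    print(n,len(T),len(B)); 
    if len(T)>9 and len(B)>9: print("tile plane",fit(T),"rim plane",fit(B))
E
```

```text
6.85 [ 0.41289802 -0.00413459  0.38763552] [0.56655303 0.2002838  0.34411908] [-0.55092484 -2.53258543]
scene 264 (0.5051077604293823, -0.05049348250031471) 0.030540522187948227 rel recess 0.002461234387260192 0.0014174732989108237 rel tcp 0.002407103299214388 0.10317940416583918
top 346 (0.5009873509407043, -0.0503607839345932) 0.03142043948173523 rel recess 0.0006422022502720204 -0.0022820544207226316 rel tcp 0.0005880711622262157 0.09947987644620572
scene 210 648
tile plane [-0.01669872  0.02968975  0.02723874] rim plane [-0.00033648  0.00022861  0.02502747]
wrist 1383 1979
tile plane [ 0.00179016 -0.00145468  0.02852523] rim plane [0.00107957 0.00059715 0.02624644]
top 284 620
tile plane [0.02248832 0.00336459 0.02753454] rim plane [ 0.00246951 -0.00340998  0.02530742]
```

View pics/w6.png

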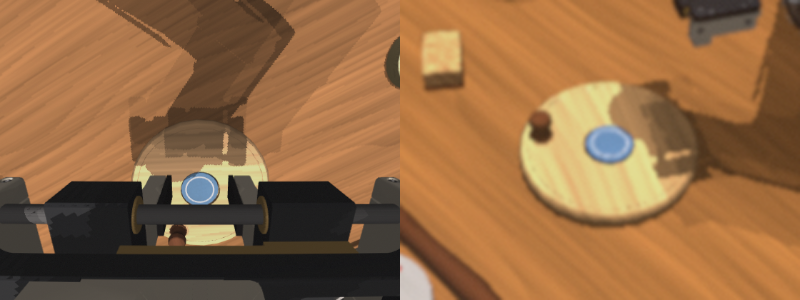

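The tile stands about 2.2 mm proud of the rim in all three range images and lies flat: the wrist view gives under 0.003 rad of tilt. The knob and board look unmoved and the arm is clear, so I hand in.

```bash
python3 -c "
from station import *
job_done()"
```

```text
the job is handed in; nothing more can be done
```

The tile is in the recess, lying flat, and I handed the job in at about 7 s of robot time. I half-closed the fingers, set them behind the tile 4 mm above the rim, and slid it about 80 mm along the line to the recess until it dropped. Then I lifted the arm clear.

**Seating:** the tile top read 2.2–2.3 mm above the rim in all three range images, against 2 mm when fully home.

**Tilt:** the close wrist view put it at about 0.002 rad. The coarser scene and top views fitted 0.02–0.03 rad, and they fell on opposite sides of the estimated recess centre, about 3 mm and 2 mm out. I took both differences as their noise and calibration error.

**Forces and surroundings:** the wrist force never read above about 1.5 N at the ends of the moves. The knob and board looked unmoved in the pictures, but I did not measure their positions again.

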